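Slide the thin chill plate over its dock edge and lay it on the sample board

TASK

Get the thin steel chill plate out of its wooden dock and lay it flat in the middle of the sample board, lengthwise along it, ready for chocolates. Its groove leaves no room to take hold of it and a spring clip holds it back, so touch down slowly on its black rubber strip, press only just firmly enough to drag it (hard pressing scratches it), slide it out of the open end until it sticks out a few centimetres, and pick it up by that part. Set it down without dropping it, let go, and do not shift the board or disturb the other things on the counter.

Things in the scene. Friction and masses are not known exactly. Their poses are not given: they have to be found in the camera images.
- chill_plate: Steel bar, 140 mm long (its x), 46 wide (y), 5 thick, 0.25 kg; on top a black rubber strip with grey ribs, 1 mm thick, 36 wide, from x -10 to +60 mm. Origin: centre of the underside. Lies in the groove, -x end to its open end, 0-6 mm from the back stop. Friction on the waxed wood 0.2; closed fingertips pressing the strip with 8 to 14 N drag the plate, slip with less. Above 20 N it scratches.
- plate_front (a point): Centre of the plate's -x end face, 2.5 mm above its underside: the end that comes out first.
- dock: Fixed beech riser, 160 mm long (its x), 90 wide; origin: centre of its foot, on the counter. On its 62 mm high deck, two rails 20 mm wide, 4.5 high (near level with the plate's top) leave a groove 50 mm wide along x, closed at +x by a stop 6 mm thick, open at -x (towards the robot), where the deck ends; free space beyond and below that edge. The plate's sides cannot be gripped between the rails.
- dock_edge (a point): Middle of the groove floor at the dock's open -x edge, 62 mm above the counter, 80 mm along -x from the dock's origin. A clip with two brass pads, 55 mm along +x from the dock's origin, pinches the plate's rear sides and holds it back with about 3.6 N until it has come 25 mm; then it slides freely.
- sample_board: Bare wooden serving board lying loose on the counter, 130 mm (its x) by 200 mm (its y, the long side), 14 mm thick. Origin: centre of its underside, so its upper face is 14 mm above it.
- cookie_pack_0: Bystander: stack of light brown cookies in a clear tied bag, 75x73x84 mm, origin under its centre.
- cookie_pack_1: Bystander: stack of yellow cookies in a clear tied bag, 74x73x84 mm, origin under its centre.
- cookie_pack_2: Bystander: stack of dark chocolate cookies in a clear tied bag, 70x73x84 mm, origin under its centre.
- gift_box_1: Bystander: small brown pastry box with a red band, 69x73x61 mm, origin under its centre.
- tongs: Bystander: steel pastry tongs, 42x228x30 mm, lying on the counter behind the dock, origin under the centre.
- loyalty_stamp: Bystander: wooden hand stamp, 26x46x71 mm, standing to the left of the dock, origin under its centre.
- ink_pad: Bystander: black ink pad with a dark red face, 55x85x12 mm, left of the dock, origin under its centre.
Mind the look-alikes: they are no part of the job. Several things have the shape of the chill_plate; the one meant has the colours described above.

How it is judged:
By the outcome, as a careful person would: the job done as asked, in the order asked, and still so for the second after the job is handed in, with the robot touching nothing.
It also fails if it takes over 61 s, if anything falls off the work surface, if the arm or the gripper's body presses on something with over 40 N, if the wrist force passes 120 N, or if a joint passes its speed limit or range.

ROBOT

A 7-joint arm with a two-finger parallel gripper is mounted at the origin on a cart in front of the work surface, level with it; the furniture and walls round the work are solid. World frame = base frame: x ahead of the robot, y to its left, z up, the work surface at z = 0. Lengths are in mm, angles in rad, forces in N, time in s.
With the tool pointing down it reaches from about 400 to 850 mm from the base axis. Payload 10.4 kg.
Tool frame: the origin (TCP) lies at the very end of the fingers, on their centre line; the grasp point (between the pads) lies bot.grip_depth behind it (bot.grip_depth is the distance from the TCP to the grasp point, in mm); z points along the fingers, x is the direction in which the jaws open and shut, and the axes are right-handed (so a half turn about z gives the same grasp; the last joint's range is limited). The gripper opens to 87 mm and grips with 3 to 60 N. Pads are 19 mm wide; open, the fingers measure 117 mm over their backs; the gripper's body (75 mm by 190 mm) begins 51 mm behind the grasp point.
Start: joints at [1.089, 0.332, -0.065, 1.46, 0.022, 1.35, -0.088], TCP at [276.819, -560.378, 222.576] pointing down, gripper open.
Joint ranges: [-2.6, 2.6], [-0.5, 2.12], [-1.47, 1.34], [0.16, 2.42], [-1.27, 4.41], [0.06, 2.06], [-2.6, 2.6]. Speed limits (rad/s): [2.22, 2.22, 2.79, 2.79, 3.14, 3.14, 3.14].

INTERFACE

Orientations are given as a rotation vector (axis times angle).
In Python, from station import bot gives the robot as it stands. The module is installed in compiled form; this text tells all that it offers.
- The arm moves only by the tool step_arm, never from a script. Its argument "series" is a list of rows, each a list of 7 numbers: the closure, from 0 (fully open) to 1 (shut), then the shift along the tool's x, y, z in cm, then the turn, a rotation vector about the tool's x, y, z in rad. In form: [[jaw, x, y, z, wx, wy, wz], ...]. A call has exactly 5 rows; each row is the pose to reach, as a shift and turn from the pose measured when the call began, along the tool's axes at that moment; what a row does not reach only later rows make up. A row lasts 1/8 s, in which the tool goes at most 62.5 mm and 10.7 degrees, less where a joint would pass 70% of its speed; a pose out of reach is approached as far as the arm can. A call with a gripper value outside its range is refused whole. The fingers move at their own pace and stop on an object; the grip force is fixed at half the most. Time passes only in rows, so rows that repeat a pose let the fingers close, or fill a call up. It gives the time, the measured TCP pose, the force and the opening at its end, in the units of the state.
- bot.state(): the state, without advancing time (a new reading comes with each control period).
- bot.get_image(name): name is "scene" or "top" or "wrist"; returns the picture (384x512x3 uint8, red, green, blue); there is no depth.
- bot.camera_params(name): a dict with "intrinsics" (3x3 intrinsics, pixels), "xyz" and "attitude" of the camera in the world. Camera axes: x right, y up, looking along -z (the intrinsics and any distortion apply to the point x, -y, -z); pixel columns grow to the right and rows downward; lengths in mm; the calibration is good to about 2 mm. A picture is of the moment at which its call begins: read the wrist's pose just before it. camera_params takes no time and is no camera call; for the wrist camera it gives the pose at the moment of the call.
- bot.job_done(): hands the job in, once; it reports no verdict.
The state is a dict: "time": time; "joint_positions": joint angles; "joint_velocities": joint speeds; "joint_efforts": joint torques, N m; "eef_pos": TCP position; "tcp_rot": TCP orientation; "force": force on the tool from outside, world axes, zero at the start; "torque": the same for the moment, N m; "width": finger opening in mm.
Only numpy, scipy, OpenCV 4.12 (cv2) and the standard library are available. Lean on these libraries where they do the work, as an engineer would, in place of code of your own. Each camera call takes 0.05 s, during which the arm holds its last target.

## Working session

There is one attempt and no reset: what is moved stays moved. The work goes in short steps, Python scripts to look and compute and a tool call to move; the robot and the scene stay as the last step left them, time stands still between calls to the robot, and variables do not carry over. Pictures are saved under pics/ and viewed, and the job is handed in when it is done.

Besides the shell and the picture viewer there is one more tool, called by a JSON object that holds its "fn" and its "kwargs". step_arm: Moves the arm, as the interface text tells. Its arguments: {"type":"object","properties":{"series":{"type":"array"}},"required":["series"]}

```bash
mkdir -p pics
python3 - <<'E'
from station import bot
import cv2,numpy as np
print(bot.state()); print(bot.grip_depth)
for n in ("scene","top","wrist"):
    print(n,bot.camera_params(n))
    im=bot.get_image(n); cv2.imwrite(f"pics/{n}0.png",im[:,:,::-1])
E
```

```text
{'time': 0.0, 'joint_positions': array([ 1.08939484,  0.33289217, -0.0647381 ,  1.46091328,  0.02159948,
        1.34989663, -0.08850748]), 'joint_velocities': array([ 3.10103622e-04,  2.27104182e-04, -1.27646942e-03, -1.13836214e-03,
        3.34708014e-04,  1.63465205e-06, -3.10083396e-05]), 'joint_efforts': array([-6.39608788e-04, -6.23268127e+01,  2.39489641e-02, -3.89895058e+01,
       -6.15453394e-02,  3.98133975e-02,  1.74080110e-04]), 'eef_pos': array([ 276.64572584, -560.01994357,  221.75474119]), 'tcp_rot': array([-2.66783201e+00,  1.65766748e+00,  1.92697402e-03]), 'force': array([ 0.2406984 , -0.80093965, -0.25736117]), 'torque': array([ 0.04220532,  0.05298468, -0.03106226]), 'width': 87.21665075793456}
18.700000000000003
scene {'intrinsics': array([[413.38855364,   0.        , 252.33324709],
       [  0.        , 413.38855364, 189.06099946],
       [  0.        ,   0.        ,   1.        ]]), 'xyz': array([ 85.75839109, 953.21050953, 681.24756837]), 'attitude': array([ 0.30927943, -1.37292279, -2.35801979])}
top {'intrinsics': array([[372.67847916,   0.        , 255.84457287],
       [  0.        , 372.67847916, 198.41509954],
       [  0.        ,   0.        ,   1.        ]]), 'xyz': array([ 448.62702595,  -54.57997546, 1253.57004331]), 'attitude': array([ 0.10504516, -0.05562513, -1.59824885])}
wrist {'intrinsics': array([[298.42247063,   0.        , 255.24344057],
       [  0.        , 298.42247063, 191.45299825],
       [  0.        ,   0.        ,   1.        ]]), 'xyz': array([ 345.28863143, -525.80786523,  383.75196743]), 'attitude': array([-0.25340659,  0.15920969, -1.10452855])}
```

View pics/scene0.png

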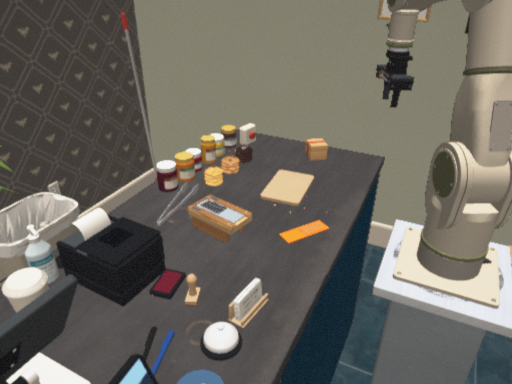

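View pics/top0.png

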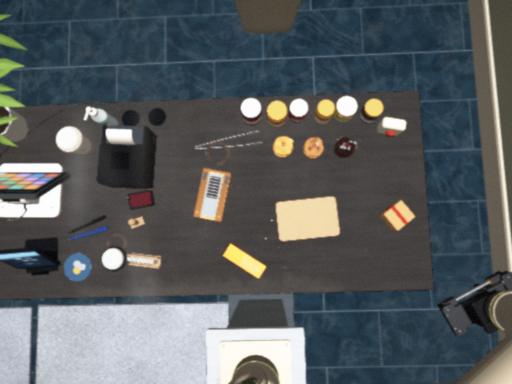

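View pics/wrist0.png

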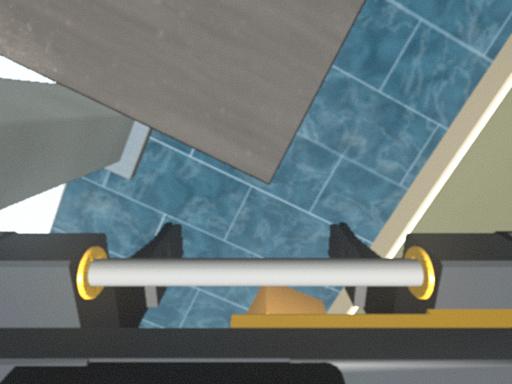

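```bash
cat > h.py <<'E'
import numpy as np,cv2
from scipy.spatial.transform import Rotation as R
def ray(cp,u,v):
    K=cp["intrinsics"]; d=np.linalg.inv(K)@np.array([u,v,1.]); d=np.array([d[0],-d[1],-d[2]])
    return np.array(cp["xyz"]),R.from_rotvec(cp["attitude"]).apply(d)
def onz(cp,u,v,z):
    o,d=ray(cp,u,v); return o+d*(z-o[2])/d[2]
def proj(cp,p):
    q=R.from_rotvec(cp["attitude"]).inv().apply(np.asarray(p,float)-cp["xyz"]); q=np.array([q[0],-q[1],-q[2]])
    w=cp["intrinsics"]@q; return w[:2]/w[2]
E
python3 - <<'E'
import cv2
a=cv2.imread("pics/top0.png"); 
c=cv2.resize(a[160:250,180:270],None,fx=6,fy=6,interpolation=cv2.INTER_CUBIC); cv2.imwrite("pics/c1.png",c)
c=cv2.resize(a[185:250,265:350],None,fx=7,fy=7,interpolation=cv2.INTER_CUBIC); cv2.imwrite("pics/c2.png",c)
a=cv2.imread("pics/scene0.png"); 
c=cv2.resize(a[160:260,170:340],None,fx=4.5,fy=4.5,interpolation=cv2.INTER_CUBIC); cv2.imwrite("pics/c3.png",c)
E
```

```text
(no output)
```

View pics/c1.png

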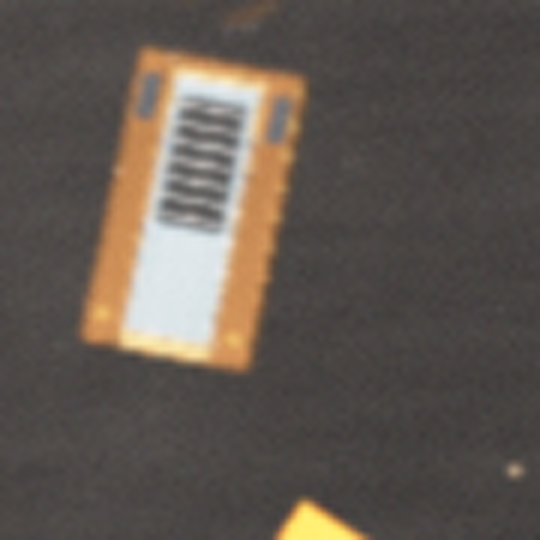

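View pics/c2.png

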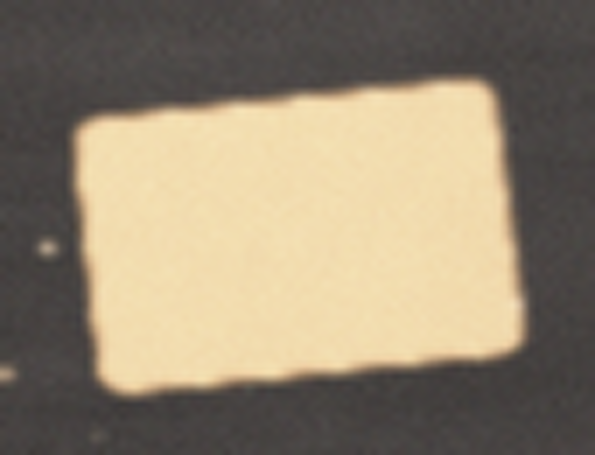

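View pics/c3.png

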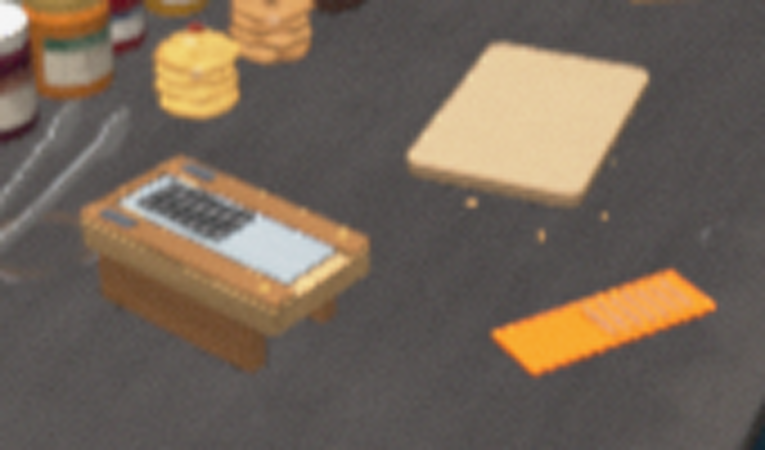

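```bash
cat > meas.py <<'E'
from h import *
from station import bot
import pickle
cp=bot.camera_params("top")
a=cv2.imread("pics/top0.png"); hsv=cv2.cvtColor(a,cv2.COLOR_BGR2HSV)
def biggest(m,box):
    M=np.zeros_like(m); x0,y0,x1,y1=box; M[y0:y1,x0:x1]=m[y0:y1,x0:x1]
    M=cv2.morphologyEx(M,cv2.MORPH_CLOSE,np.ones((3,3)))
    c=max(cv2.findContours(M,cv2.RETR_EXTERNAL,cv2.CHAIN_APPROX_NONE)[0],key=cv2.contourArea)
    return c[:,0,:].astype(float)
def rect(c,z):
    p=np.array([onz(cp,u,v,z)[:2] for u,v in c]).astype(np.float32)
    (cx,cy),(w,h),ang=cv2.minAreaRect(p); 
    b=cv2.boxPoints(((cx,cy),(w,h),ang)); 
    e0=b[1]-b[0]; e1=b[2]-b[1]; L=e0 if np.linalg.norm(e0)>np.linalg.norm(e1) else e1
    th=np.degrees(np.arctan2(L[1],L[0]))
    return (round(cx,1),round(cy,1)),(round(w+3.2,1),round(h+3.2,1)),round(th,1)
V=hsv[:,:,2].astype(int);S=hsv[:,:,1].astype(int)
br=(a.max(2)>100).astype(np.uint8)
print("dock",rect(biggest(br,(185,160,240,227)),66))
steel=((V>150)&(S<60)).astype(np.uint8)
print("steel",rect(biggest(steel,(185,160,240,227)),67))
dark=np.zeros_like(br); 
print("board",rect(biggest(br,(270,190,350,248)),14))
print("orange",rect(biggest(br,(215,235,272,285)),5))
for n,uv,z in (("strip TL",(180+187/6,160+97/6),68),("strip TR",(180+245/6,160+103/6),68),("strip BL",(180+158/6,160+222/6),68),("strip BR",(180+219/6,160+231/6),68),
 ("front L",(180+121/6,160+343/6),67),("front R",(180+210/6,160+353/6),67),("edgeL",(180+82/6,160+338/6),66.5),("edgeR",(180+249/6,160+369/6),66.5),("backL",(180+142/6,160+48/6),66.5),("backR",(180+307/6,160+76/6),66.5)):
    print(n,onz(cp,uv[0]-.4,uv[1]-.4,z).round(1))
print(bot.state()["time"])
E
python3 meas.py
```

```text
dock ((588.6, 122.1), (101.8, 169.4), np.float32(-12.9))
steel ((587.8, 122.6), (51.2, 146.2), np.float32(-12.7))
board ((505.0, -185.4), (139.2, 210.6), np.float32(-85.7))
orange ((370.9, 27.5), (152.3, 57.5), np.float32(56.1))
strip TL [648.5 124.6  68. ]
strip TR [644.2  93.4  68. ]
strip BL [581.2 141.3  68. ]
strip BR [575.4 108.5  68. ]
front L [517.  162.2  67. ]
front R [510.3 114.6  67. ]
edgeL [520.3 183.2  66.5]
edgeR [501.2  94.   66.5]
backL [676.3 148.9  66.5]
backR [658.   59.8  66.5]
0.15
```

```bash
cat > go.py <<'E'
import sys
from h import *
from station import bot
# usage: go.py x y z jawdeg  -> remaining shift cm & turn in tool axes (tool straight down)
x,y,z,j=map(float,sys.argv[1:5])
s=bot.state(); Rc=R.from_rotvec(s["tcp_rot"])
a=np.radians(j); X=np.array([np.cos(a),np.sin(a),0]);Z=np.array([0,0,-1.]);Y=np.cross(Z,X)
Rt=R.from_matrix(np.c_[X,Y,Z])
print("t",round(s["time"],2),"pos",s["eef_pos"].round(1),"F",s["force"].round(1),"w",round(s["width"],1))
print("q",s["joint_positions"].round(2))
print("toolX",Rc.as_matrix()[:,0].round(3),"toolZ",Rc.as_matrix()[:,2].round(3))
print("shift cm",(Rc.inv().apply(np.array([x,y,z])-s["eef_pos"])/10).round(3),"turn",(Rc.inv()*Rt).as_rotvec().round(4))
E
python3 go.py 609.5 117.6 150 77.5
```

```text
t 0.15 pos [ 276.7 -560.1  222. ] F [ 0.6 -0.2 -0.3] w 86.9
q [ 1.09  0.33 -0.06  1.46  0.02  1.35 -0.09]
toolX [ 0.443 -0.897 -0.001] toolZ [-0.001  0.001 -1.   ]
shift cm [-46.018 -59.856   7.238] turn [-1.2000e-03  5.0000e-04 -2.4646e+00]
```

Candidates for the plate in the top view:
- (212,193): steel bar with a black ribbed strip, in the dock. This matches the description, and the close crop c1 confirms it.
- (244,261): orange bar of the same shape, a look-alike.
- (143,260): card stand.

I choose (212,193).

{"fn": "step_arm", "kwargs": {"series": [[1,-3.5,-4.6,0,0,0,-0.18],[1,-7,-9.2,0,0,0,-0.36],[1,-10.5,-13.8,0,0,0,-0.54],[1,-14,-18.4,0,0,0,-0.72],[1,-17.5,-23,0,0,0,-0.9]]}}

```text
time: 0.78
eef_pos: [405.8, -299.5, 222.1]
tcp_rot: [-3.124, 0.323, 0.001]
force: [1.1, 0.3, -0.5]
width: 45.2
```

```bash
python3 go.py 609.5 117.6 150 77.5
```

```text
t 0.78 pos [ 405.8 -299.5  222.1] F [ 1.1  0.3 -0.5] w 45.2
q [ 0.87  0.09 -0.35  1.76  0.03  1.3   0.32]
toolX [ 0.979 -0.205 -0.001] toolZ [-0.001  0.001 -1.   ]
shift cm [ 11.403 -44.996   7.226] turn [-1.0000e-03  1.0000e-04 -1.5588e+00]
```

{"fn": "step_arm", "kwargs": {"series": [[1,1.5,-5.8,0,0,0,-0.18],[1,3,-11.6,0,0,0,-0.36],[1,4.5,-17.4,0,0,0,-0.54],[1,6,-23.2,0,0,0,-0.72],[1,7.2,-28.5,0,0,0,-0.9]]}}

```text
time: 1.4
eef_pos: [535.2, -33.3, 222.2]
tcp_rot: [-2.95, -1.077, 0.0]
force: [0.7, -0.7, -0.7]
width: 1.7
```

```bash
python3 go.py 609.5 117.6 150 77.5
```

```text
t 1.4 pos [535.2 -33.3 222.2] F [ 0.7 -0.7 -0.7] w 1.7
q [ 0.55  0.19 -0.64  1.67  0.12  1.32  0.59]
toolX [0.765 0.644 0.   ] toolZ [-0.     0.001 -1.   ]
shift cm [15.405 -6.742  7.225] turn [-7.000e-04 -4.000e-04 -6.524e-01]
```

{"fn": "step_arm", "kwargs": {"series": [[1,3.9,-1.7,0.5,0,0,-0.165],[1,7.8,-3.4,1,0,0,-0.33],[1,11.7,-5.1,2,0,0,-0.495],[1,15.4,-6.7,3,0,0,-0.652],[1,15.4,-6.7,4,0,0,-0.652]]}}

```text
time: 2.02
eef_pos: [609.6, 121.0, 181.3]
tcp_rot: [-2.442, -1.971, -0.001]
force: [-0.4, 0.0, -0.8]
width: 0.3
```

```bash
python3 go.py 609.5 117.6 150 77.5
python3 - <<'E'
from station import bot
import cv2,pickle
pickle.dump(bot.camera_params("wrist"),open("w1.pkl","wb"))
cv2.imwrite("pics/w1.png",bot.get_image("wrist")[:,:,::-1])
E
```

```text
t 2.02 pos [609.6 121.  181.3] F [-0.4  0.  -0.8] w 0.3
q [ 0.31  0.46 -0.77  1.49  0.32  1.32  0.87]
toolX [0.211 0.978 0.003] toolZ [-0.001  0.003 -1.   ]
shift cm [-0.341  0.068  3.129] turn [-0.0021 -0.0028  0.0059]
```

View pics/w1.png

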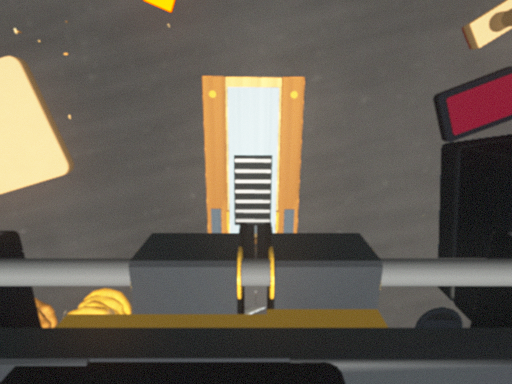

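```bash
python3 - <<'E'
import cv2
a=cv2.imread("pics/w1.png"); cv2.imwrite("pics/w1c.png",cv2.resize(a[65:240,190:320],None,fx=3.4,fy=3.4,interpolation=cv2.INTER_CUBIC))
E
python3 - <<'E'
from h import *; import pickle
cp=pickle.load(open("w1.pkl","rb"))
for n,u,v,z in (("eL",304,78,66.5),("eR",203,77,66.5),("bL?",299,232,66.5),("bR",207,232,66.5),("fL",279.5,88,67),("fR",227,88,67),("sFL",271.5,155,68),("sFR",234.5,155,68),("sBL",270.5,223,68),("sBR",235,223,68)):
    print(n,onz(cp,u,v,z).round(1))
E
```

```text
eL [521.3 184.   66.5]
eR [501.9  98.3  66.5]
bL? [663.5 154.9  66.5]
bR [643.9  64.5  66.5]
fL [524.9 161.6  67. ]
fR [515.2 116.6  67. ]
sFL [581.1 143.1  68. ]
sFR [573.8 109.6  68. ]
sBL [647.3 128.8  68. ]
sBR [639.8  94.5  68. ]
```

View pics/w1c.png

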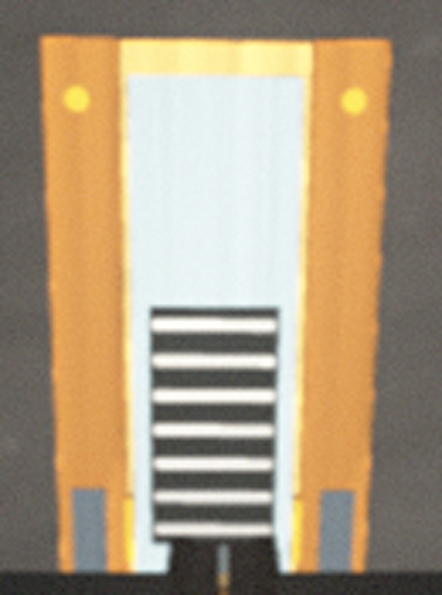

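```bash
python3 go.py 609.7 118.4 78 77.5
```

```text
t 2.08 pos [609.  118.4 179.9] F [ 0.2 -0.3 -1.2] w 0.7
q [ 0.31  0.46 -0.77  1.5   0.32  1.32  0.87]
toolX [0.215 0.977 0.001] toolZ [-0.003  0.001 -1.   ]
shift cm [8.0000e-03 1.0800e-01 1.0186e+01] turn [-0.0035 -0.0005  0.0014]
```

{"fn": "step_arm", "kwargs": {"series": [[1,0,0.1,3,-0.003,0,0.001],[1,0,0.1,6,-0.003,0,0.001],[1,0,0.1,8.5,-0.003,0,0.001],[1,0,0.1,10.0,-0.003,0,0.001],[1,0,0.1,10.2,-0.003,0,0.001]]}}

```text
time: 2.7
eef_pos: [609.2, 117.4, 77.3]
tcp_rot: [-2.45, -1.965, 0.002]
force: [1.0, 0.6, 0.6]
width: 0.4
```

```bash
python3 go.py 609.7 118.4 71 77.5
```

```text
t 2.7 pos [609.2 117.4  77.3] F [1.  0.6 0.6] w 0.4
q [ 0.29  0.55 -0.73  1.6   0.39  1.14  0.82]
toolX [ 0.217  0.976 -0.   ] toolZ [-0.001  0.    -1.   ]
shift cm [0.108 0.024 0.631] turn [-0.0015  0.0003 -0.001 ]
```

{"fn": "step_arm", "kwargs": {"series": [[1,0.05,0,0.2,-0.001,0,0],[1,0.08,0,0.35,-0.001,0,0],[1,0.1,0,0.5,-0.001,0,0],[1,0.1,0,0.6,-0.001,0,0],[1,0.1,0,0.7,-0.001,0,0]]}}

```text
time: 3.32
eef_pos: [609.5, 118.4, 70.3]
tcp_rot: [-2.451, -1.965, 0.001]
force: [-0.2, -0.5, -0.7]
width: 0.3
```

```bash
python3 go.py 609.7 118.4 68 77.5
```

```text
t 3.33 pos [609.5 118.4  70.3] F [-0.2 -0.5 -0.7] w 0.3
q [ 0.28  0.56 -0.72  1.61  0.4   1.13  0.81]
toolX [ 0.217  0.976 -0.   ] toolZ [-0. -0. -1.]
shift cm [0.004 0.02  0.233] turn [-0.0003  0.0003 -0.0009]
```

{"fn": "step_arm", "kwargs": {"series": [[1,0,0,0.05,0,0,0],[1,0,0,0.1,0,0,0],[1,0,0,0.15,0,0,0],[1,0,0,0.18,0,0,0],[1,0,0,0.22,0,0,0]]}}

```text
time: 3.95
eef_pos: [609.5, 118.4, 68.6]
tcp_rot: [2.451, 1.965, -0.001]
force: [-3.5, -2.2, 7.0]
width: 0.3
```

{"fn": "step_arm", "kwargs": {"series": [[1,0,0,0.05,0,0,0],[1,0,0,0.05,0,0,0],[1,0,0,0.06,0,0,0],[1,0,0,0.06,0,0,0],[1,0,0,0.06,0,0,0]]}}

```text
time: 4.58
eef_pos: [609.5, 118.4, 68.5]
tcp_rot: [2.451, 1.965, -0.001]
force: [-2.8, -1.3, 6.6]
width: 0.5
```

```bash
python3 go.py 609.7 118.4 68 77.5
```

```text
t 4.58 pos [609.5 118.4  68.5] F [-2.8 -1.3  6.6] w 0.5
q [ 0.28  0.56 -0.72  1.61  0.4   1.13  0.81]
toolX [ 0.217  0.976 -0.001] toolZ [-0.    -0.001 -1.   ]
shift cm [0.001 0.018 0.055] turn [ 0.      0.0007 -0.001 ]
```

{"fn": "step_arm", "kwargs": {"series": [[1,0,0,0.09,0,0,0],[1,0,-0.1,0.09,0,0,0],[1,0,-0.3,0.09,0,0,0],[1,0,-0.5,0.09,0,0,0],[1,0,-0.7,0.09,0,0,0]]}}

```text
time: 5.2
eef_pos: [603.9, 119.8, 68.5]
tcp_rot: [2.45, 1.963, 0.003]
force: [4.8, -1.6, 5.3]
width: 0.2
```

```bash
python3 go.py 609.7 118.4 68 77.5
```

```text
t 5.2 pos [603.9 119.8  68.5] F [ 4.8 -1.6  5.3] w 0.2
q [ 0.29  0.55 -0.73  1.63  0.4   1.12  0.81]
toolX [0.218 0.976 0.   ] toolZ [ 0.003 -0.    -1.   ]
shift cm [-0.014  0.593  0.056] turn [ 0.0028 -0.0002 -0.0015]
```

{"fn": "step_arm", "kwargs": {"series": [[1,0,0,0.09,-0.003,0,0],[1,0,0,0.11,-0.003,0,0],[1,0,0,0.12,-0.003,0,0],[1,0,0,0.12,-0.003,0,0],[1,0,0,0.12,-0.003,0,0]]}}

```text
time: 5.82
eef_pos: [603.9, 119.9, 68.5]
tcp_rot: [2.448, 1.961, 0.006]
force: [-3.8, -2.2, 13.2]
width: 0.5
```

```bash
python3 go.py 609.7 118.4 68 77.5
python3 - <<'E'
from station import bot
from h import *
import cv2,pickle
cp=bot.camera_params("wrist")
im=bot.get_image("wrist")[:,:,::-1]
cv2.imwrite("pics/w2.png",im); cv2.imwrite("pics/w2c.png",cv2.resize(im[0:240,160:350],None,fx=2.4,fy=2.4,interpolation=cv2.INTER_CUBIC))
pickle.dump(cp,open("w2.pkl","wb"))
E
```

```text
t 5.83 pos [603.9 119.9  68.5] F [-3.8 -2.2 13.2] w 0.5
q [ 0.29  0.54 -0.73  1.63  0.4   1.12  0.81]
toolX [ 0.218  0.976 -0.   ] toolZ [ 0.006 -0.001 -1.   ]
shift cm [-0.022  0.599  0.05 ] turn [ 0.0061  0.0002 -0.0015]
```

View pics/w2.png

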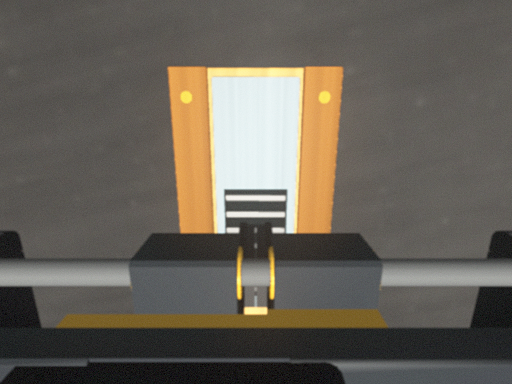

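{"fn": "step_arm", "kwargs": {"series": [[1,0,-0.2,0.11,0.003,0,0],[1,0,-0.4,0.12,0.003,0,0],[1,0,-0.6,0.12,0.003,0,0],[1,0,-0.8,0.12,0.003,0,0],[1,0,-1.0,0.12,0.003,0,0]]}}

```text
time: 6.5
eef_pos: [595.8, 122.0, 68.5]
tcp_rot: [2.449, 1.961, 0.008]
force: [4.2, -1.1, 7.8]
width: 0.3
```

```bash
python3 go.py 609.7 118.4 68 77.5
python3 - <<'E'
from h import *; import pickle
cp=pickle.load(open("w2.pkl","rb"))
for n,u,v,z in (("e",256,68,62),("eRail",255.5,67.5,66.5),("f",256,77,67)): print(n,onz(cp,u,v,z).round(1))
E
```

```text
t 6.5 pos [595.8 122.   68.5] F [ 4.2 -1.1  7.8] w 0.3
q [ 0.29  0.53 -0.73  1.65  0.39  1.11  0.8 ]
toolX [0.219 0.976 0.001] toolZ [ 0.007 -0.001 -1.   ]
shift cm [-0.044  1.436  0.062] turn [ 0.0068 -0.0009 -0.0022]
e [510.9 141.4  62. ]
eRail [511.1 141.1  66.5]
f [515.6 140.4  67. ]
```

{"fn": "step_arm", "kwargs": {"series": [[1,0,-0.3,0.12,0.007,0,0],[1,0,-0.6,0.13,0.007,0,0],[1,0,-0.9,0.13,0.007,0,0],[1,0,-1.2,0.13,0.007,0,0],[1,0,-1.5,0.13,0.007,0,0]]}}

```text
time: 7.12
eef_pos: [582.4, 125.4, 68.5]
tcp_rot: [2.452, 1.963, 0.005]
force: [1.5, -1.1, 10.9]
width: 0.5
```

```bash
python3 go.py 543 133 68 77.5
```

```text
t 7.12 pos [582.4 125.4  68.5] F [ 1.5 -1.1 10.9] w 0.5
q [ 0.3   0.51 -0.74  1.68  0.38  1.1   0.79]
toolX [0.219 0.976 0.002] toolZ [ 0.003  0.001 -1.   ]
shift cm [-0.124 -4.009  0.04 ] turn [ 0.0027 -0.0019 -0.0026]
```

{"fn": "step_arm", "kwargs": {"series": [[1,-0.03,-0.4,0.11,0.003,-0.002,-0.002],[1,-0.05,-0.8,0.11,0.003,-0.002,-0.002],[1,-0.08,-1.2,0.11,0.003,-0.002,-0.002],[1,-0.1,-1.6,0.11,0.003,-0.002,-0.002],[1,-0.1,-2.0,0.11,0.003,-0.002,-0.002]]}}

```text
time: 7.75
eef_pos: [563.5, 129.3, 68.5]
tcp_rot: [2.45, 1.965, 0.003]
force: [1.9, -0.6, 9.1]
width: 0.1
```

```bash
python3 go.py 543 133 68 77.5
```

```text
t 7.75 pos [563.5 129.3  68.5] F [ 1.9 -0.6  9.1] w 0.1
q [ 0.31  0.47 -0.76  1.73  0.36  1.08  0.78]
toolX [0.217 0.976 0.001] toolZ [ 0.002  0.001 -1.   ]
shift cm [-0.082 -2.086  0.046] turn [ 0.0019 -0.001  -0.0006]
```

{"fn": "step_arm", "kwargs": {"series": [[1,-0.02,-0.4,0.11,0.002,-0.001,0],[1,-0.04,-0.8,0.11,0.002,-0.001,0],[1,-0.06,-1.2,0.11,0.002,-0.001,0],[1,-0.08,-1.6,0.11,0.002,-0.001,0],[1,-0.08,-2.0,0.1,0.002,-0.001,0]]}}

```text
time: 8.38
eef_pos: [544.6, 133.3, 68.5]
tcp_rot: [2.45, 1.965, 0.003]
force: [2.2, -1.2, 8.6]
width: 0.6
```

```bash
python3 go.py 543 133 68 77.5;  python3 - <<'E'
from station import bot
from h import *
import pickle
cp=bot.camera_params("wrist")
im=bot.get_image("wrist")[:,:,::-1]
cv2.imwrite("pics/w3.png",im)
pickle.dump(cp,open("w3.pkl","wb"))
cv2.imwrite("pics/t3.png",bot.get_image("scene")[:,:,::-1])
E
```

```text
t 8.38 pos [544.6 133.3  68.5] F [ 2.2 -1.2  8.6] w 0.6
q [ 0.32  0.44 -0.77  1.77  0.35  1.06  0.77]
toolX [0.217 0.976 0.001] toolZ [ 0.002  0.001 -1.   ]
shift cm [-0.062 -0.151  0.049] turn [ 0.002  -0.001  -0.0006]
```

View pics/w3.png

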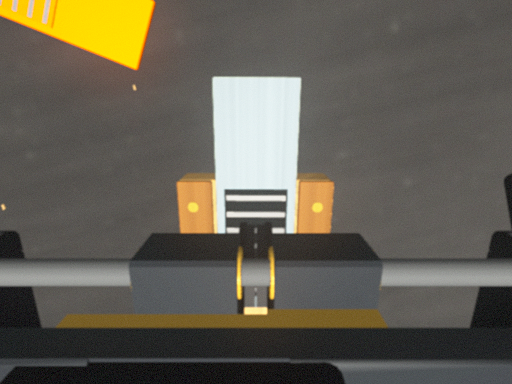

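View pics/t3.png

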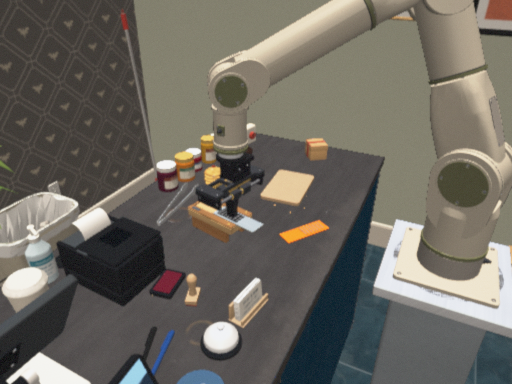

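Run:
```python
from h import *; import pickle
cp=pickle.load(open("w3.pkl","rb"))
for n,u,v,z in (("fL",300,77.5,67),("fR",213.5,77.5,67),("mL",299,150,67),("mR",215,150,67),("railL",331.5,180,66.5),("railR",178,180.5,66.5)): print(n,onz(cp,u,v,z).round(1))
```

```text
fL [461.4 175.6  67. ]
fR [451.7 132.3  67. ]
mL [497.9 168.5  67. ]
mR [487.9 123.6  67. ]
railL [518.8 183.5  66.5]
railR [500.1  98.7  66.5]
```

{"fn": "step_arm", "kwargs": {"series": [[1,0,0,-0.6,0,0,0],[1,0,0,-2,0,0,0],[0,0,-1.7,-3,0,0,0],[0,0,-3.4,-3,0,0,0],[0,0,-5.0,-3,0,0,0]]}}

```text
time: 9.1
eef_pos: [494.5, 144.5, 98.8]
tcp_rot: [2.45, 1.966, 0.002]
force: [0.3, -0.8, 0.3]
width: 22.7
```

```bash
python3 go.py 494.7 145.6 63.3 77.6;  python3 - <<'E'
from station import bot
from h import *
import pickle
cp=bot.camera_params("wrist")
im=bot.get_image("wrist")[:,:,::-1]
cv2.imwrite("pics/w4.png",im)
pickle.dump(cp,open("w4.pkl","wb"))
E
```

```text
t 9.1 pos [494.5 144.5  98.8] F [ 0.3 -0.8  0.3] w 22.7
q [ 0.36  0.31 -0.83  1.86  0.26  1.08  0.78]
toolX [0.217 0.976 0.001] toolZ [ 0.001  0.    -1.   ]
shift cm [ 0.112 -0.009  3.552] turn [ 0.0013 -0.0006 -0.0019]
```

View pics/w4.png

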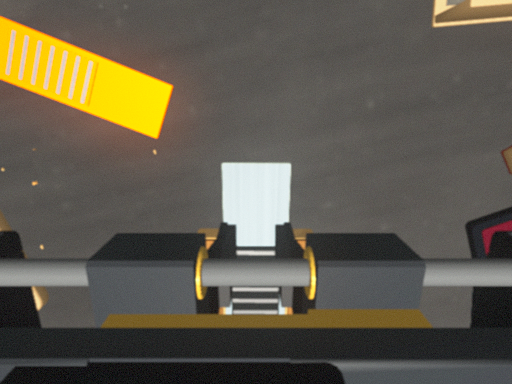

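Run:
```python
from h import *; import pickle
cp=pickle.load(open("w4.pkl","rb"))
for n,u,v,z in (("fL",291,163,67),("fR",221.5,163,67),("mL",290,220,67),("mR",222.5,220,67)): print(n,onz(cp,u,v,z).round(1))
```

```text
fL [460.4 176.5  67. ]
fR [450.5 131.8  67. ]
mL [499.8 168.4  67. ]
mR [489.6 122.6  67. ]
```

{"fn": "step_arm", "kwargs": {"series": [[0,0.08,0,0,0,0,0],[0,0.08,0,0,0,0,0],[0,0.08,0,0.3,0,0,0],[0,0.08,0,0.9,0,0,0],[0,0.08,0,1.7,0,0,0]]}}

```text
time: 9.78
eef_pos: [492.9, 145.9, 80.9]
tcp_rot: [2.449, 1.968, 0.0]
force: [0.1, 1.0, -0.1]
width: 76.3
```

```bash
python3 go.py 494.7 145.6 63.3 77.6
```

```text
t 9.78 pos [492.9 145.9  80.9] F [ 0.1  1.  -0.1] w 76.3
q [ 0.34  0.33 -0.82  1.88  0.28  1.05  0.76]
toolX [0.215 0.977 0.   ] toolZ [ 0.  0. -1.]
shift cm [0.008 0.182 1.764] turn [ 0.0001 -0.0001 -0.0006]
```

{"fn": "step_arm", "kwargs": {"series": [[0,0,0.1,0.5,0,0,0],[0,0,0.15,1.0,0,0,0],[0,0,0.15,1.5,0,0,0],[0,0,0.15,1.72,0,0,0],[0,0,0.15,1.75,0,0,0]]}}

```text
time: 10.4
eef_pos: [494.3, 145.6, 63.4]
tcp_rot: [-2.449, -1.968, -0.0]
force: [-0.2, -0.6, 0.3]
width: 86.8
```

```bash
python3 go.py 494.7 145.6 63.3 77.6
```

```text
t 10.4 pos [494.3 145.6  63.4] F [-0.2 -0.6  0.3] w 86.8
q [ 0.33  0.36 -0.81  1.89  0.3   1.02  0.75]
toolX [0.215 0.977 0.   ] toolZ [ 0.  0. -1.]
shift cm [0.004 0.037 0.005] turn [ 0.     -0.0001 -0.0004]
```

{"fn": "step_arm", "kwargs": {"series": [[1,0,0,0,0,0,0],[1,0,0,0,0,0,0],[1,0,0,0,0,0,0],[1,0,0,0,0,0,0],[1,0,0,0,0,0,0]]}}

```text
time: 11.02
eef_pos: [494.3, 145.6, 63.4]
tcp_rot: [2.449, 1.968, 0.0]
force: [0.1, 1.1, 0.4]
width: 44.9
```

{"fn": "step_arm", "kwargs": {"series": [[1,0,0,0,0,0,0],[1,0,0,0,0,0,0],[1,0,0,0,0,0,0],[1,0,0,-0.1,0,0,0],[1,0,0,-0.3,0,0,0]]}}

```text
time: 11.65
eef_pos: [494.0, 145.5, 66.2]
tcp_rot: [-2.449, -1.968, 0.001]
force: [-0.4, -0.2, -2.9]
width: 45.2
```

```bash
python3 go.py 494.7 145.6 63.3 77.6;  python3 - <<'E'
from station import bot
from h import *
im=bot.get_image("wrist")[:,:,::-1]
cv2.imwrite("pics/w5.png",im)
E
```

```text
t 11.65 pos [494.  145.5  66.2] F [-0.4 -0.2 -2.9] w 45.2
q [ 0.33  0.35 -0.81  1.89  0.3   1.02  0.75]
toolX [ 0.215  0.977 -0.   ] toolZ [-0.001 -0.    -1.   ]
shift cm [0.026 0.066 0.287] turn [-0.0007  0.0003 -0.0005]
```

View pics/w5.png

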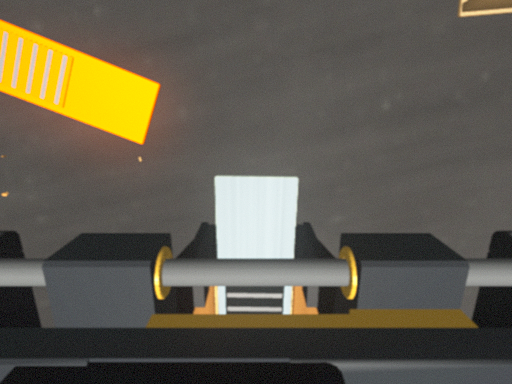

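{"fn": "step_arm", "kwargs": {"series": [[1,0,0,-0.5,0,0,0],[1,0,0,-1.5,0,0,0],[1,0,0,-3,0,0,0],[1,0,0,-4.5,0,0,0],[1,0,0,-6,0,0,0]]}}

```text
time: 12.32
eef_pos: [494.4, 145.6, 127.9]
tcp_rot: [2.449, 1.968, 0.0]
force: [-0.8, 0.4, -2.9]
width: 45.0
```

```bash
python3 - <<'E'
from station import bot
from h import *
im=bot.get_image("scene")[:,:,::-1]
cv2.imwrite("pics/s6.png",cv2.resize(im[100:270,150:350],None,fx=3.5,fy=3.5,interpolation=cv2.INTER_CUBIC))
E
python3 go.py 505 -185 125 4.3
```

```text
t 12.38 pos [495.3 146.1 129.7] F [ 1.4  1.4 -0.4] w 45.2
q [ 0.37  0.27 -0.84  1.83  0.22  1.14  0.81]
toolX [0.215 0.977 0.001] toolZ [ 0.003  0.    -1.   ]
shift cm [-32.123   8.067   0.459] turn [ 0.0016 -0.0025  1.2789]
```

View pics/s6.png

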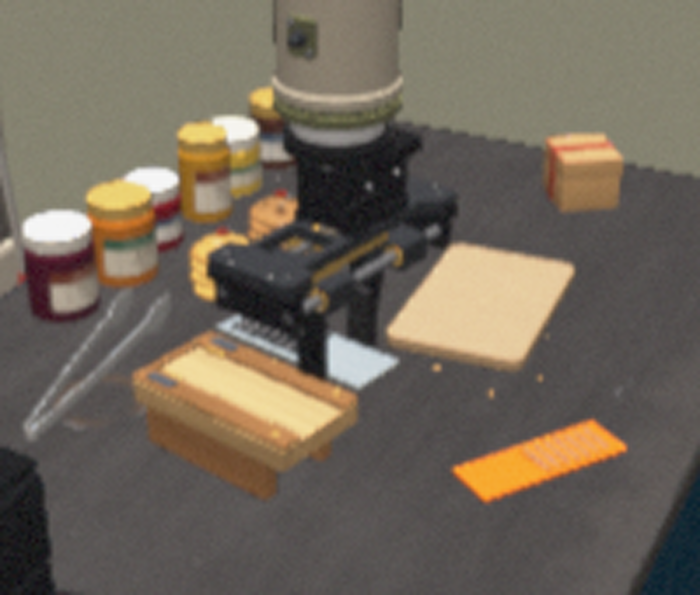

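{"fn": "step_arm", "kwargs": {"series": [[1,-2,0.5,0,0,0,0.08],[1,-6,1.5,0,0,0,0.24],[1,-10.5,2.6,0,0,0,0.41],[1,-15,3.7,0,0,0,0.58],[1,-19.5,4.8,0,0,0,0.75]]}}

```text
time: 13.0
eef_pos: [499.6, -57.4, 129.5]
tcp_rot: [3.003, 0.921, 0.004]
force: [2.3, 0.2, -3.0]
width: 45.3
```

```bash
python3 go.py 502.7 -154.7 105 4.3
```

```text
t 13.0 pos [499.6 -57.4 129.5] F [ 2.3  0.2 -3. ] w 45.3
q [ 0.6   0.19 -0.63  1.87  0.13  1.12  0.52]
toolX [0.828 0.561 0.002] toolZ [ 0.002 -0.    -1.   ]
shift cm [-5.202  8.224  2.454] turn [ 0.0008 -0.0024  0.52  ]
```

{"fn": "step_arm", "kwargs": {"series": [[1,-1.6,2.5,0,0,0,0.16],[1,-3.2,5,0,0,0,0.32],[1,-4.6,7.2,0.4,0,0,0.46],[1,-5.2,8.2,0.8,0,0,0.52],[1,-5.2,8.2,1.0,0,0,0.52]]}}

```text
time: 13.62
eef_pos: [501.8, -156.1, 119.1]
tcp_rot: [3.139, 0.112, 0.003]
force: [0.2, 1.4, -2.7]
width: 45.2
```

```bash
python3 - <<'E'
from station import bot
from h import *
import pickle
cp=bot.camera_params("wrist")
im=bot.get_image("wrist")[:,:,::-1]
cv2.imwrite("pics/w7.png",im)
pickle.dump(cp,open("w7.pkl","wb"))
cv2.imwrite("pics/t7.png",bot.get_image("top")[:,:,::-1])
E
python3 go.py 502.7 -154.7 105 4.3
```

```text
t 13.72 pos [ 502.1 -154.2  119.2] F [-0.4  0.2 -2. ] w 45.0
q [ 0.66  0.24 -0.5   1.83  0.13  1.1   0.19]
toolX [0.997 0.076 0.002] toolZ [ 0.002  0.    -1.   ]
shift cm [0.05  0.052 1.423] turn [-0.0003 -0.0019  0.0006]
```

View pics/w7.png

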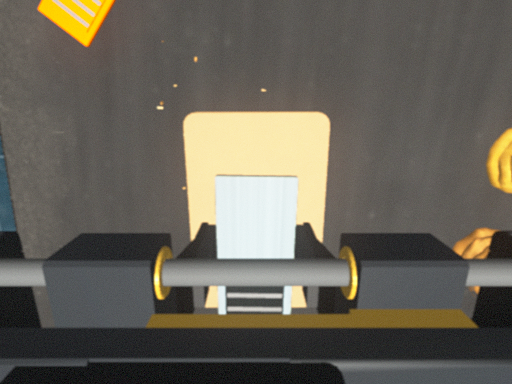

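View pics/t7.png

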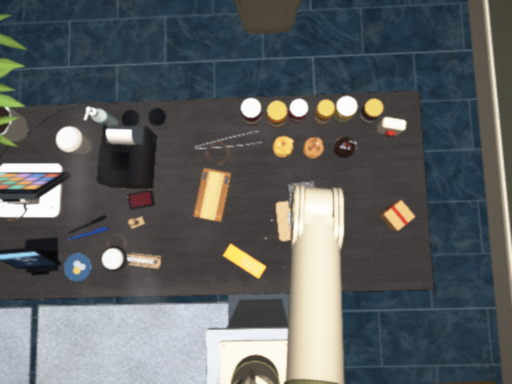

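Run:
```python
from h import *; import pickle
cp=pickle.load(open("w7.pkl","rb")); a=cv2.imread("pics/w7.png"); h=cv2.cvtColor(a,cv2.COLOR_BGR2HSV)
m=((h[:,:,2]>170)&(h[:,:,1]>60))
L=[];Rr=[];T=[]
for r in range(135,215,5):
    c=np.where(m[r,165:350])[0]+165
    L.append(onz(cp,c.min()-.5+.5,r,14)[:2]);Rr.append(onz(cp,c.max()+.5,r,14)[:2])
for c in range(205,310,5):
    r=np.where(m[95:170,c])[0]+95; T.append(onz(cp,c,r.min(),14)[:2])
L,Rr,T=map(np.array,(L,Rr,T))
def ln(P): 
    vx,vy,x0,y0=cv2.fitLine(P.astype(np.float32),cv2.DIST_HUBER,0,.01,.01).ravel(); return np.degrees(np.arctan2(vy,vx)),(x0,y0)
for P in(L,Rr,T):print(ln(P))
u=np.radians(94.3); d=np.array([np.cos(u),np.sin(u)]); n=np.array([d[1],-d[0]])
print("width",(Rr@n).mean()-(L@n).mean(),"mid n",((Rr@n).mean()+(L@n).mean())/2,"end d",(T@d).mean())
cn=((Rr@n).mean()+(L@n).mean())/2; cd=(T@d).mean()-100
print("centre",cn*n+cd*d)
for z in(67+119-63.4-.5,):
  for uv in((215.5,176),(297.5,176),(217,222),(295,222)): print(onz(cp,*uv,z+0).round(1))
```

```text
(np.float32(-85.9646), (np.float32(436.95273), np.float32(-143.70442)))
(np.float32(-85.86783), (np.float32(565.3913), np.float32(-129.0019)))
(np.float32(4.822141), (np.float32(495.3662), np.float32(-85.03388)))
width 129.1680642895708 mid n 489.53201516430556 end d -121.92016779691892
centre [ 504.79333954 -184.59100492]
[ 477.  -118.1  122.1]
[ 521.6 -114.9  122.1]
[ 478.7 -145.   122.1]
[ 523.2 -141.9  122.1]
```

{"fn": "step_arm", "kwargs": {"series": [[1,0.03,-0.1,1.5,0,0,0],[1,0.03,-0.1,4,0,0,0],[1,0.03,-0.1,6.5,0,0,0],[1,0.03,-0.1,8.5,0,0,0],[1,0.03,-0.1,9.4,0,-0.002,0]]}}

```text
time: 14.35
eef_pos: [501.6, -152.3, 23.5]
tcp_rot: [-3.138, -0.121, 0.003]
force: [-0.3, -1.0, -2.7]
width: 44.8
```

```bash
python3 go.py 502.5 -153 16 4.2
python3 - <<'E'
from station import bot
from h import *
im=bot.get_image("scene")[:,:,::-1]
cv2.imwrite("pics/s8.png",cv2.resize(im[110:230,220:360],None,fx=5,fy=5,interpolation=cv2.INTER_CUBIC))
E
```

```text
t 14.35 pos [ 501.6 -152.3   23.5] F [-0.3 -1.  -2.7] w 44.8
q [ 0.63  0.37 -0.48  1.91  0.21  0.92  0.12]
toolX [ 0.997  0.077 -0.002] toolZ [-0.002  0.001 -1.   ]
shift cm [0.087 0.082 0.755] turn [-0.0015  0.0021  0.0036]
```

View pics/s8.png

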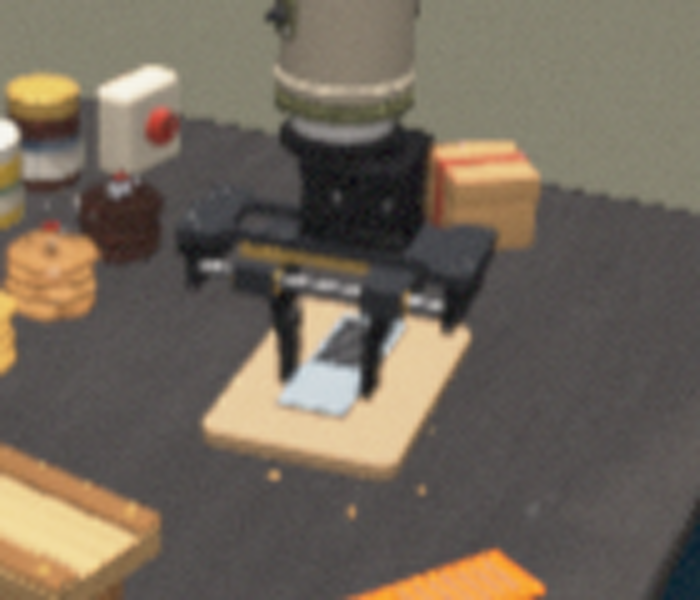

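Plate held level over the board. Lowering slowly.

{"fn": "step_arm", "kwargs": {"series": [[1,0.05,0.05,0.15,-0.001,0.002,0.003],[1,0.08,0.06,0.3,-0.001,0.002,0.003],[1,0.08,0.07,0.42,-0.001,0.002,0.003],[1,0.08,0.07,0.52,-0.001,0.002,0.003],[1,0.08,0.07,0.6,-0.001,0.002,0.003]]}}

```text
time: 15.02
eef_pos: [502.4, -153.0, 17.3]
tcp_rot: [-3.139, -0.116, 0.0]
force: [-0.1, 0.5, -2.4]
width: 45.0
```

```bash
python3 go.py 502.5 -153 16 4.2
```

```text
t 15.03 pos [ 502.4 -153.    17.3] F [-0.1  0.5 -2.4] w 45.0
q [ 0.62  0.38 -0.48  1.91  0.22  0.91  0.12]
toolX [ 0.997  0.074 -0.   ] toolZ [-0.  0. -1.]
shift cm [ 0.01  -0.001  0.126] turn [-0.0005  0.0003  0.0003]
```

{"fn": "step_arm", "kwargs": {"series": [[1,0,0,0.05,0,0,0],[1,0,0,0.1,0,0,0],[1,0,0,0.14,0,0,0],[1,0,0,0.17,0,0,0],[1,0,0,0.18,0,0,0]]}}

```text
time: 15.65
eef_pos: [502.4, -153.0, 15.5]
tcp_rot: [-3.139, -0.116, 0.0]
force: [0.6, -0.2, -1.6]
width: 45.1
```

Force falling from -2.4 to -1.6: near contact.

{"fn": "step_arm", "kwargs": {"series": [[1,0,0,0.02,0,0,0],[1,0,0,0.04,0,0,0],[1,0,0,0.06,0,0,0],[1,0,0,0.07,0,0,0],[1,0,0,0.07,0,0,0]]}}

```text
time: 16.27
eef_pos: [502.8, -153.1, 15.3]
tcp_rot: [-3.139, -0.116, -0.0]
force: [-1.6, 1.2, 5.4]
width: 45.0
```

{"fn": "step_arm", "kwargs": {"series": [[1,0,0,0,0,0,0],[0.3,0,0,0,0,0,0],[0.3,0,0,0,0,0,0],[0.3,0,0,0,0,0,0],[0.3,0,0,-0.02,0,0,0]]}}

```text
time: 16.9
eef_pos: [502.8, -153.1, 15.5]
tcp_rot: [-3.139, -0.116, -0.001]
force: [-0.0, -1.2, 0.0]
width: 60.7
```

```bash
python3 - <<'E'
from station import bot
from h import *
im=bot.get_image("wrist")[:,:,::-1]
cv2.imwrite("pics/w9.png",im)
E
python3 go.py 502.5 -153 16 4.2
```

```text
t 16.95 pos [ 502.8 -153.1   15.5] F [ 0.6 -0.   0.4] w 60.4
q [ 0.62  0.38 -0.48  1.91  0.22  0.9   0.11]
toolX [0.997 0.074 0.   ] toolZ [ 0.  0. -1.]
shift cm [-0.027 -0.011 -0.047] turn [-0.0001 -0.0003  0.0003]
```

View pics/w9.png

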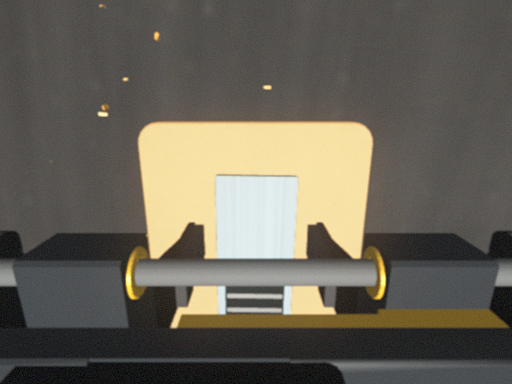

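Released: fingers clear on both sides, plate centred across the board. Straight up, then clear away for a final look.

{"fn": "step_arm", "kwargs": {"series": [[0.3,0,0,-0.5,0,0,0],[0.3,0,0,-2,0,0,0],[0.3,0,0,-5,0,0,0],[0.3,0,0,-9,0,0,0],[0.3,0,0,-14,0,0,0]]}}

```text
time: 17.58
eef_pos: [502.3, -152.8, 157.5]
tcp_rot: [-3.139, -0.116, -0.0]
force: [0.5, -0.8, 0.8]
width: 60.6
```

{"fn": "step_arm", "kwargs": {"series": [[0.3,0,-2,-2,0,0,0],[0.3,0,-5,-3,0,0,0],[0.3,0,-9,-3,0,0,0],[0.3,0,-13,-3,0,0,0],[0.3,0,-16,-3,0,0,0]]}}

```text
time: 18.2
eef_pos: [490.3, 8.7, 188.8]
tcp_rot: [-3.139, -0.118, -0.002]
force: [1.3, 0.1, 0.5]
width: 60.9
```

Run:
```python
from station import bot
from h import *
print(bot.state()["time"],bot.state()["eef_pos"])
for n in("top","scene"): cv2.imwrite(f"pics/{n}9.png",bot.get_image(n)[:,:,::-1])
```

```text
18.2 [490.32823518   8.65874579 188.79571883]
```

View pics/top9.png

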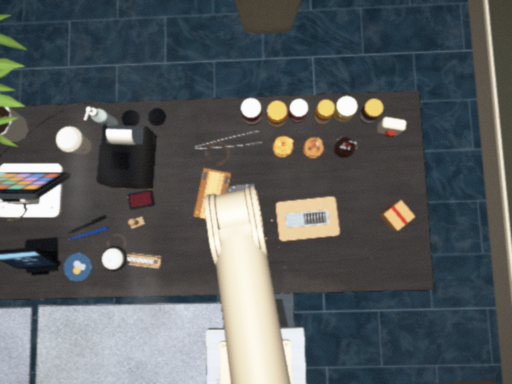

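View pics/scene9.png

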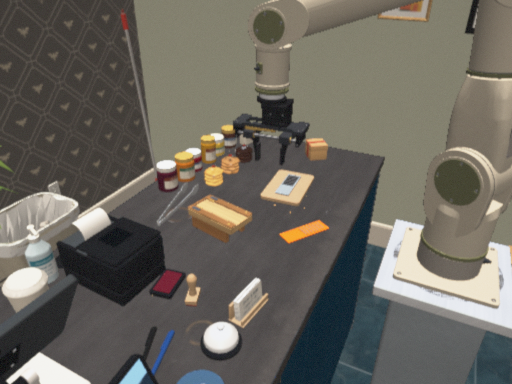

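Run:
```python
from h import *
from station import bot
cp=bot.camera_params("top"); a=cv2.imread("pics/top9.png"); h=cv2.cvtColor(a,cv2.COLOR_BGR2HSV)
cv2.imwrite("pics/c9.png",cv2.resize(a[185:250,265:350],None,fx=7,fy=7,interpolation=cv2.INTER_CUBIC))
def go(m,z):
    M=np.zeros(m.shape,np.uint8); M[190:248,270:350]=m[190:248,270:350]; M=cv2.morphologyEx(M,cv2.MORPH_CLOSE,np.ones((5,5)))
    c=max(cv2.findContours(M,cv2.RETR_EXTERNAL,cv2.CHAIN_APPROX_NONE)[0],key=cv2.contourArea)[:,0,:]
    p=np.array([onz(cp,u,v,z)[:2] for u,v in c],np.float32); print(cv2.minAreaRect(p))
go(a.max(2)>100,14); go(((h[:,:,1]<55)&(h[:,:,2]>90)|(h[:,:,2]<90)) & (cv2.erode((cv2.morphologyEx((a.max(2)>100).astype(np.uint8),cv2.MORPH_CLOSE,np.ones((21,21)))),np.ones((7,7)))>0),19)
```

```text
((504.26763916015625, -175.66427612304688), (135.56967163085938, 226.021728515625), 4.241424083709717)
((504.4682312011719, -184.4520263671875), (50.44532775878906, 142.71224975585938), 3.3645293712615967)
```

View pics/c9.png

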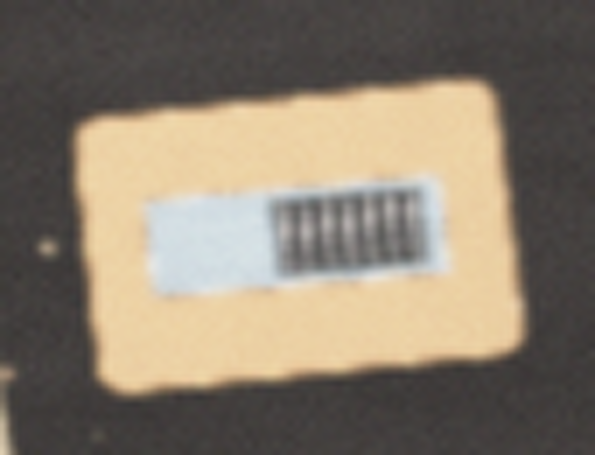

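```bash
python3 -c "
from station import bot
print(bot.job_done())"
```

```text
the job is handed in; nothing more can be done
None
```

The steel chill plate is lying flat in the middle of the sample board, lengthwise along it, and I have handed the job in after about 18 s of the 61 s allowed.

**What I did**
- **Drag:** I touched down slowly on the black strip and dragged the plate until it stuck out about 55 mm. The contact force read 5–13 N at the end of each move, below the 20 N scratch limit. It dipped to about 5 N on the first short drag, where there may have been about 1 mm of slip, so I pressed a little harder.
- **Pick and place:** I gripped the plate by the sides of the part sticking out, lifted it and lowered it onto the board. It touched down at about 5 N, and I opened the fingers and went straight up.

**Last checks**
- **Position:** In the top view the plate's centre is at (504.5, -184.5). The board's centre measured (504.8, -184.6) in the wrist view before placing.
- **Angle:** The plate reads 3.4° against 4.2° for the board, which is within what I can measure at that resolution.
- **Board:** Its corners are at the same pixels as at the start. One automatic measurement of the board afterwards disagreed (226 mm long, centre about 9 mm off). I put that down to its mask taking in a bright patch at the board's left (a crumb or part of the arm), and relied on the close-up picture instead.
- **Other items:** By eye, nothing else on the counter has moved, and the gripper was well clear of everything. I did not measure each of those items.

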